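# Clear the lens off the warming stage, then set the dish on it

## Task

A microscope lens has been left standing on the round plate of the warming stage. Move that lens into the steel tray and leave it standing upright there, then set the small covered dish flat in the middle of the round plate. Put both down gently, without dropping them, and keep the dish level all the while.

Things in the scene. Friction and masses are not known exactly. Their poses are not given: they have to be found in the camera images.
- lens: The microscope lens to clear: turned aluminium with a dark ring, standing nose up on the stage's round plate within 20 mm of its middle. Cylinder 32 mm in diameter from the foot to 34 mm up, then tapering to a 13 mm nose at 50 mm; 0.1 to 0.16 kg. Origin: centre of its foot; z up. A thinner, longer spare lens (28 x 62 mm) stands beyond the tray: leave it.
- dish: The small dish: flat, round, white lid, 52 mm in diameter, 18 mm high (sides straight from 5 mm up, foot slightly narrower), 0.04 to 0.07 kg, on the table right (-y) of the stage. Origin: centre of its underside; z up. A larger dish (88 mm in diameter, 18 mm high) lies near it, nearer to or farther from the robot, 95 mm or more between centres in x: leave it.
- tray: Shallow open steel tray, fixed on the table left (+y) of the stage: 200 mm (its x) by 150 mm (its y) outside, walls 4 mm thick, 15 mm high, inner floor about 4 mm above the table. Origin: centre of its underside, on the table; z up. An amber vial (20 mm in diameter, 30 mm high) stands in its far end, 70 mm along +x from the centre; the rest is empty.
- insert (a point): Centre of the warming stage's round plate, at its top surface, 30 mm above the table. Stage: fixed black slab 190 (x) by 180 (y) by 30 mm, with a grey control strip 45 mm high along its far side. The round plate is flush: a metal disc 110 mm in diameter with a 60 mm glass window at its centre. Axes of the stage, z up. A steel spacer ring (26 by 6 mm) lies by the slab's near right corner.

How it is judged (in metres and radians):
On the way, in this order (a step that is already met when the one before it is completed fails the run):
1. the lens stands upright in the tray, released and at rest (x of lens in the frame of tray between -0.095 and 0.095 m and y of lens in the frame of tray between -0.07 and 0.07 m and z of lens in the frame of tray between -0.012 and 0.012 m and angle between lens's own z axis and vertical below 0.17 rad and contact force between the fingers and lens below 0.1 N and linear speed of lens below 0.02 m/s), for 0.2 s.
2. the dish lies flat in the middle of the round plate, released and at rest (horizontal distance between dish and insert below 0.015 m and z of dish in the frame of insert between -0.005 and 0.005 m and angle between dish's own z axis and vertical below 0.1 rad and contact force between the fingers and dish below 0.1 N and linear speed of dish below 0.02 m/s), for 0.2 s.
At the end, for the whole second after the job is handed in: The lens stands upright (within 10 degrees) on the floor of the tray, and the dish lies flat (within 6 degrees) on the stage with its centre within 15 mm of the centre of the round plate; both released and at rest (all of step 1 and all of step 2); the robot touches nothing.
It fails at once if the dish is tilted more than 30 degrees (angle between dish's own z axis and vertical above 0.52 rad).
It fails at once if the dish is dropped or thrown (moves faster than 0.6 m/s out of the fingers, a fall of about 18 mm) (contact force between the fingers and dish below 0.05 N and linear speed of dish above 0.6 m/s).
It fails at once if the lens is dropped or thrown (moves faster than 0.6 m/s out of the fingers, a fall of about 18 mm) (contact force between the fingers and lens below 0.05 N and linear speed of lens above 0.6 m/s).
It also fails if it takes over 58 s, if anything falls off the work surface, if the arm or the gripper's body presses on something with over 40 N, if the wrist force passes 120 N, or if a joint passes its speed limit or range.

## Robot

A 7-joint arm with a two-finger parallel gripper is mounted at the origin on the work surface. World frame = base frame: x ahead of the robot, y to its left, z up, the work surface at z = 0. Lengths are in mm, angles in rad, forces in N, time in s.
With the tool pointing down it reaches from about 425 to 800 mm from the base axis. Payload 8.3 kg.
Tool frame: the origin (TCP) lies on the front face of the gripper's body, between the roots of the fingers; the fingertips stand 73 mm ahead of it and the grasp point (between the pads) lies 54 mm ahead of it (tcp_to_grasp is the distance from the TCP to the grasp point, in mm); y points along the fingers, x is the direction in which the jaws open and shut, and the axes are right-handed (so a half turn about y gives the same grasp; the last joint's range is limited). The gripper opens to 85 mm and grips with 20 to 120 N. Pads are 22 mm wide; open, the fingers measure 114 mm over their backs; the gripper's body (76 mm by 85 mm) begins 54 mm behind the grasp point. The pads swing forward as they close: fully open they stand 13 mm farther back than shut.
Start: joints at [-1.315, 0.383, 0.016, 1.37, -0.006, 1.388, -0.046], TCP at [195.845, 593.509, 303.879] pointing down, gripper open.
Joint ranges: [-2.95, 2.95], [-0.25, 2.06], [-1.52, 1.56], [0.18, 2.33], [-1.44, 4.58], [0.02, 2.06], [-3.01, 3.01]. Speed limits (rad/s): [2.39, 2.39, 3.01, 3.01, 3.14, 3.14, 3.14].

## Interface

Orientations are given as a unit quaternion [w, x, y, z].
In Python, from workcell import * gives the robot as it stands.
- The arm moves only by the tool send_rows, never from a script. Its argument "steps" is a list of rows, each an object with "dp": the shift along the tool's x, y, z in m, a list of three; "dr": the turn, a rotation vector about the tool's x, y, z in degrees, a list of three; "claw": the finger opening in m, from 0 to 0.0854. In form: [{"dp": [x, y, z], "dr": [ax, ay, az], "claw": claw}, ...]. A call has 1 to 12 rows; each row shifts and turns the commanded pose from where the row before left it, along the tool's axes as they then stand; what a row does not reach is not made up. A row lasts 1/10 s, in which the tool goes at most 50 mm and 8.59 degrees, less where a joint would pass 70% of its speed; a pose out of reach is approached as far as the arm can. A call with a gripper value outside its range is refused whole. The fingers move at their own pace and stop on an object; the grip force is fixed at half the most. Time passes only in rows, so rows that do not move let the fingers close. It gives the time, the measured TCP pose, the force and the opening at its end, in the units of the state.
- sense(): the state, without advancing time (a new reading comes with each control period).
- get_image(name): name is "side" or "top" or "wrist"; returns the picture (480x640x3 uint8, red, green, blue); there is no depth.
- camera_params(name): a dict with "camera_matrix" (3x3 intrinsics, pixels), "k1" (the pictures are not rectified: a ray, as slopes to the right and down, at radius r is drawn at 1 + k1 r^2 times it, then the intrinsics apply), "extrinsics" (4x4, takes a point from world to camera coordinates). Camera axes: x right, y up, looking along -z (the intrinsics and any distortion apply to the point x, -y, -z); pixel columns grow to the right and rows downward; lengths in mm; the calibration is good to about 2 mm. A picture is of the moment at which its call begins: read the wrist's pose just before it. camera_params takes no time and is no camera call; for the wrist camera it gives the pose at the moment of the call.
- finish_job(): hands the job in, once; it reports no verdict.
The state is a dict: "t": time; "joint_pos": joint angles; "joint_velocities": joint speeds; "effort": joint torques, N m; "tool_pos": TCP position; "ee_rot": TCP orientation; "contact_force": force on the tool from outside, world axes, zero at the start; "moment": the same for the moment, N m; "opening": opening from 0.0 (shut) to 1.0 (fully open).
Only numpy, scipy, OpenCV 4.12 (cv2) and the standard library are available. Lean on these libraries where they do the work, as an engineer would, in place of code of your own. Each camera call takes 0.05 s, during which the arm holds its last target.

## Working session

There is one attempt and no reset: what is moved stays moved. The work goes in short steps, Python scripts to look and compute and a tool call to move; the robot and the scene stay as the last step left them, time stands still between calls to the robot, and variables do not carry over. Pictures are saved under pics/ and viewed, and the job is handed in when it is done.

Besides the shell and the picture viewer there is one more tool, called by a JSON object that holds its "name" and its "arguments". send_rows: Moves the arm, as the interface text tells. Its arguments: {"type":"object","properties":{"steps":{"type":"array","items":{"type":"object","properties":{"dp":{"type":"array","items":{"type":"number"}},"dr":{"type":"array","items":{"type":"number"}},"claw":{"type":"number"}}}}},"required":["steps"]}

```bash
mkdir -p pics; ls; cat > h.py <<'E'
from workcell import *
import numpy as np, cv2
def ray(name,u,v,P=None):
    P=P or camera_params(name); K=np.array(P["camera_matrix"]);k=P["k1"];E=np.array(P["extrinsics"])
    xd=(u-K[0,2])/K[0,0]; yd=(v-K[1,2])/K[1,1]; x,y=xd,yd
    for _ in range(30):
        f=1+k*(x*x+y*y); x,y=xd/f,yd/f
    d=E[:3,:3].T@np.array([x,-y,-1]); c=-E[:3,:3].T@E[:3,3]; return c,d
def at(name,u,v,z,P=None):
    c,d=ray(name,u,v,P); return c+d*(z-c[2])/d[2]
def proj(name,p,P=None):
    P=P or camera_params(name); K=np.array(P["camera_matrix"]);k=P["k1"];E=np.array(P["extrinsics"])
    q=E[:3,:3]@np.array(p,float)+E[:3,3]; x,y=q[0]/-q[2],-q[1]/-q[2]; f=1+k*(x*x+y*y)
    return K[0,0]*x*f+K[0,2],K[1,1]*y*f+K[1,2]
def save(name,fn):
    im=get_image(name); cv2.imwrite('pics/'+fn,im[:,:,::-1]); return im
E
python3 - <<'E'
from h import *
s=sense(); print(s)
for n in("top","side"):
    save(n,n+'0.png'); print(n,camera_params(n))
print(camera_params("wrist"))
E
```

```text
pics
{'t': 0.0, 'joint_pos': array([-1.31491744,  0.38421703,  0.01637158,  1.37114811, -0.00630118,
        1.38819538, -0.0465275 ]), 'joint_velocities': array([ 1.59692460e-03,  1.01329060e-03,  1.77283262e-05,  9.95421794e-04,
        2.39681703e-04, -1.13005366e-03, -1.99504452e-03]), 'effort': array([ 8.62268862e-04, -6.27606511e+01,  8.44657570e-01, -3.71826518e+01,
        1.66357972e-02,  1.44219463e-02, -1.14457717e-05]), 'tool_pos': array([195.72900704, 593.1838117 , 302.89461601]), 'ee_rot': array([-0.57260529,  0.57341812,  0.41377213, -0.41485838]), 'contact_force': array([-0.19932608, -0.019516  ,  0.25550301]), 'moment': array([-0.00528914,  0.01016294, -0.02365882]), 'opening': 0.9992827448797865}
top {'camera_matrix': array([[623.54397273,   0.        , 319.03630255],
       [  0.        , 623.54397273, 236.56702155],
       [  0.        ,   0.        ,   1.        ]]), 'k1': -0.14820653512417692, 'extrinsics': array([[ 1.20845106e-02, -9.99848527e-01, -1.25254824e-02,
         1.32281257e+01],
       [ 9.82739386e-01,  9.56331468e-03,  1.84748050e-01,
        -5.21
[... 602 characters left out ...]
47866569e-01,  6.57743650e-01,
        -6.07555409e+02],
       [ 0.00000000e+00,  0.00000000e+00,  0.00000000e+00,
         1.00000000e+00]])}
{'camera_matrix': array([[332.11160124,   0.        , 320.58262977],
       [  0.        , 332.11160124, 240.3918341 ],
       [  0.        ,   0.        ,   1.        ]]), 'k1': -0.05297640853194774, 'extrinsics': array([[ 3.13760055e-01,  9.49501354e-01, -1.34437330e-03,
        -6.23806590e+02],
       [-9.17591591e-01,  3.02850974e-01, -2.57501376e-01,
         3.34368996e+01],
       [-2.44090761e-01,  8.20272315e-02,  9.66276996e-01,
        -3.78090755e+02],
       [ 0.00000000e+00,  0.00000000e+00,  0.00000000e+00,
         1.00000000e+00]])}
```

View pics/top0.png

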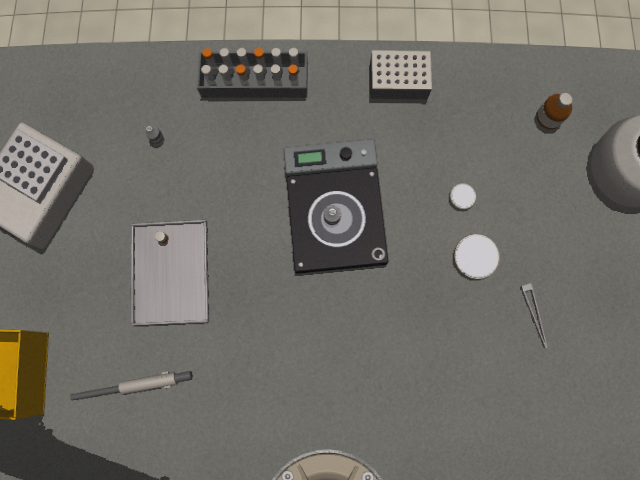

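View pics/side0.png

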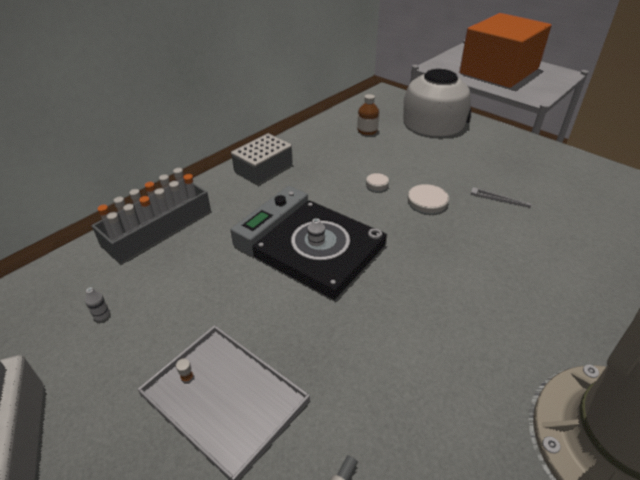

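```bash
python3 - <<'E'
import cv2
t=cv2.imread('pics/top0.png')
for n,(x,y,w,h,s) in {'stage':(275,130,120,150,4),'dish':(430,170,90,120,5),'tray':(115,205,110,130,4)}.items():
    cv2.imwrite(f'pics/c_{n}.png',cv2.resize(t[y:y+h,x:x+w],None,fx=s,fy=s,interpolation=cv2.INTER_CUBIC))
E
```

```text
(no output)
```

View pics/c_stage.png

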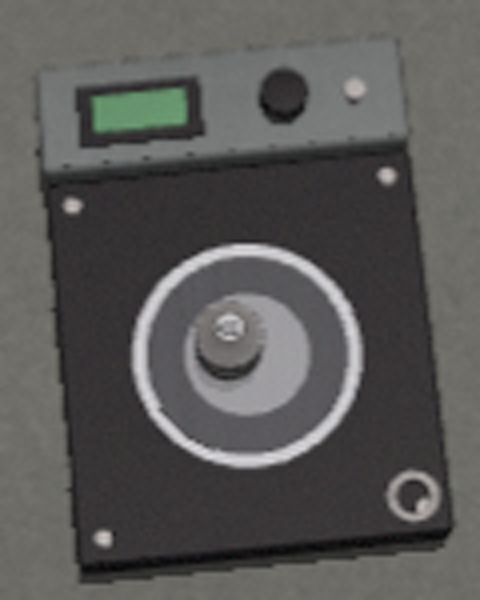

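View pics/c_dish.png

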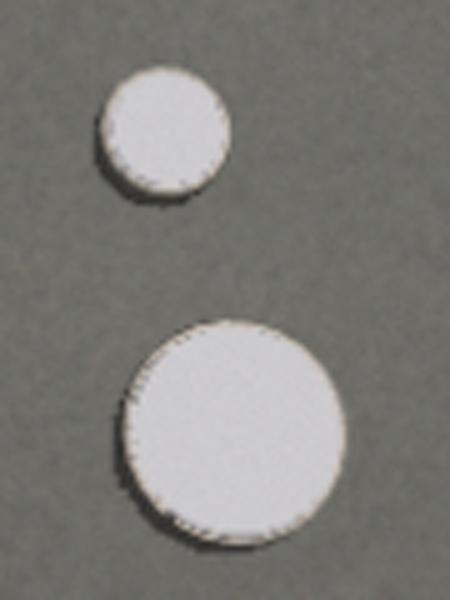

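View pics/c_tray.png

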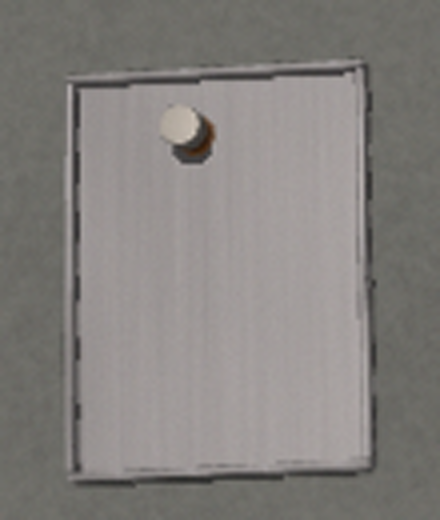

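```bash
python3 - <<'E'
from h import *
P=camera_params('top')
def c(ox,oy,s,x,y,z): return at('top',ox+(x+.5)/s-.5,oy+(y+.5)/s-.5,z,P)
S=lambda x,y,z:c(275,130,4,x,y,z)
T=lambda x,y,z:c(115,205,4,x,y,z)
D=lambda x,y,z:c(430,170,5,x,y,z)
r=np.round
print('plate',r(S(247.5,355,30),1),'edges',r(S(131,355,30)-S(364,355,30),1),r(S(247,242,30)-S(247,468,30),1))
print('lens nose',r(S(230,326,80),1),'w',r(S(196,340,64)-S(267,340,64),1), 'shoulder',r(S(231.5,336,64),1))
print('slab corners',[r(S(*q,30)[:2],0) for q in((80,566),(452,530),(50,186),(408,152))])
print('dish',r(D(166.5,131.5,18),1),r(D(102,131,18)-D(231,131,18),1),r(D(166,66,18)-D(166,197,18),1))
print('big',r(D(235,432,18),1))
for q in((70,76),(366,64),(370,468),(70,478)): print(r(T(*q,15),1))
print('vial',r(T(180,124,34),1))
s=sense();print(s['t'],s['tool_pos'])
E
```

```text
plate [560.4 -14.   30. ] edges [ -1.1 112.1   0. ] [111.3   0.7   0. ]
lens nose [563.1  -5.1  80. ] w [-0.3 33.2  0. ] shoulder [562.  -6.  64.]
slab corners [array([457.,  65.]), array([ 476., -112.]), array([644.,  83.]), array([663., -92.])]
dish [ 611.  -262.9   18. ] [-0.7 51.5  0. ] [53.2 -1.9  0. ]
big [ 491.5 -285.9   18. ]
[549.8 390.   15. ]
[557.  241.3  15. ]
[360.1 231.   15. ]
[352.1 377.5  15. ]
vial [522.6 327.3  34. ]
0.1 [195.7524439  593.22691736 302.95964748]
```

The top picture gives these positions:

| Item | Pixel (top) | World position (mm) |
|---|---|---|
| Plate centre | (336.5, 218.4) | (560, -14, 30), 110 mm ring measures right |
| Lens nose | (332, 211) | axis about (562.5, -5.5) |
| Small dish lid | (463, 196) | (611, -263), measures 52 mm |
| Tray | – | centre about (455, 310) |

I'll first turn the jaws to world y.

{"name": "send_rows", "arguments": {"steps": [{"dp": [0, 0, 0], "dr": [0, -6.1, 0], "claw": 0.0854}, {"dp": [-0.02, 0, 0], "dr": [0, -6.1, 0], "claw": 0.0854}, {"dp": [-0.04, 0, 0], "dr": [0, -6.1, 0], "claw": 0.0854}, {"dp": [0, 0, 0], "dr": [0, 0, 0], "claw": 0.0854}, {"dp": [0, 0, 0], "dr": [0, 0, 0], "claw": 0.0854}]}}

```text
t: 0.6
tool_pos: [187.6, 533.5, 303.9]
ee_rot: [-0.5, 0.5, 0.5, -0.5]
contact_force: [-0.6, 1.0, -0.4]
opening: 0.999
```

```bash
cat >> h.py <<'E'
from scipy.spatial.transform import Rotation as Rn
def st():
    s=sense(); q=s['ee_rot']; R=Rn.from_quat([q[1],q[2],q[3],q[0]]).as_matrix(); return s,R
E
python3 - <<'E'
from h import *
s,R=st(); print(s['t'],s['tool_pos']);print(R.round(4)); print(R.T@(np.array([562,-6,200])-s['tool_pos']),s['contact_force'])
E
```

```text
0.6 [187.57457089 533.49537157 303.92615547]
[[ 9.e-04 -1.e-04 -1.e+00]
 [ 1.e+00 -2.e-04  9.e-04]
 [-2.e-04 -1.e+00  1.e-04]]
[-539.13414714  104.0121534  -374.92152117] [-0.61095834  0.98474739 -0.40306963]
```

{"name": "send_rows", "arguments": {"steps": [{"dp": [-0.02, 0, -0.02], "dr": [0, 0, 0], "claw": 0.0854}, {"dp": [-0.034, 0, -0.033], "dr": [0, 0, 0], "claw": 0.0854}, {"dp": [-0.034, 0, -0.033], "dr": [0, 0, 0], "claw": 0.0854}, {"dp": [-0.034, 0, -0.033], "dr": [0, 0, 0], "claw": 0.0854}, {"dp": [-0.034, 0, -0.033], "dr": [0, 0, 0], "claw": 0.0854}, {"dp": [-0.034, 0, -0.033], "dr": [0, 0, 0], "claw": 0.0854}, {"dp": [-0.034, 0, -0.033], "dr": [0, 0, 0], "claw": 0.0854}, {"dp": [-0.034, 0, -0.033], "dr": [0, 0, 0], "claw": 0.0854}, {"dp": [-0.034, 0, -0.033], "dr": [0, 0, 0], "claw": 0.0854}, {"dp": [-0.034, 0, -0.033], "dr": [0, 0, 0], "claw": 0.0854}, {"dp": [-0.034, 0, -0.033], "dr": [0, 0, 0], "claw": 0.0854}, {"dp": [-0.034, 0, -0.025], "dr": [0, 0, 0], "claw": 0.0854}]}}

```text
t: 1.8
tool_pos: [565.0, 139.5, 303.9]
ee_rot: [-0.499, 0.5, 0.5, -0.5]
contact_force: [0.2, 0.8, -0.4]
opening: 0.995
```

{"name": "send_rows", "arguments": {"steps": [{"dp": [-0.034, 0.01, 0], "dr": [0, 0, 0], "claw": 0.0854}, {"dp": [-0.034, 0.02, 0], "dr": [0, 0, 0], "claw": 0.0854}, {"dp": [-0.034, 0.02, 0], "dr": [0, 0, 0], "claw": 0.0854}, {"dp": [-0.03, 0.02, 0], "dr": [0, 0, 0], "claw": 0.0854}, {"dp": [-0.013, 0.02, 0], "dr": [0, 0, 0], "claw": 0.0854}, {"dp": [0, 0.01, 0], "dr": [0, 0, 0], "claw": 0.0854}, {"dp": [0, 0, 0], "dr": [0, 0, 0], "claw": 0.0854}, {"dp": [0, 0, 0], "dr": [0, 0, 0], "claw": 0.0854}]}}

```text
t: 2.6
tool_pos: [563.5, -2.6, 204.4]
ee_rot: [-0.499, 0.499, 0.501, -0.501]
contact_force: [0.4, 0.2, 0.2]
opening: 1.002
```

```bash
python3 - <<'E'
from h import *
s,R=st(); print(s['t'],s['tool_pos'],s['contact_force']);print(R.round(4))
P=camera_params('wrist'); save('wrist','w1.png')
print([np.round(proj('wrist',p,P),1) for p in [(562.5,-5.5,80),(560,-14,30),(562.5,-5.5,64),(562.5,10.5,64),(562.5,-21.5,64)]])
save('side','s1.png'); Q=camera_params('side');print([np.round(proj('side',p,Q),1) for p in [(562.5,-5.5,80),(560,-14,30)]])
E
```

```text
2.6 [563.50644963  -2.61355126 204.38826907] [0.38607501 0.19436723 0.20942851]
[[-2.9e-03  5.0e-04 -1.0e+00]
 [ 1.0e+00  4.0e-04 -2.9e-03]
 [ 4.0e-04 -1.0e+00 -5.0e-04]]
[array([316.6, 259.2]), array([306.1, 235.4]), array([316.9, 251.6]), array([341. , 251.7]), array([292.7, 251.6])]
[array([316.9, 219.5]), array([321.1, 238.5])]
```

View pics/w1.png

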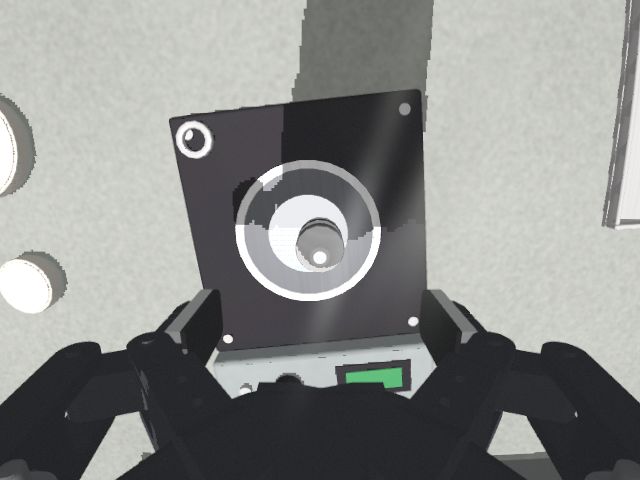

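View pics/s1.png

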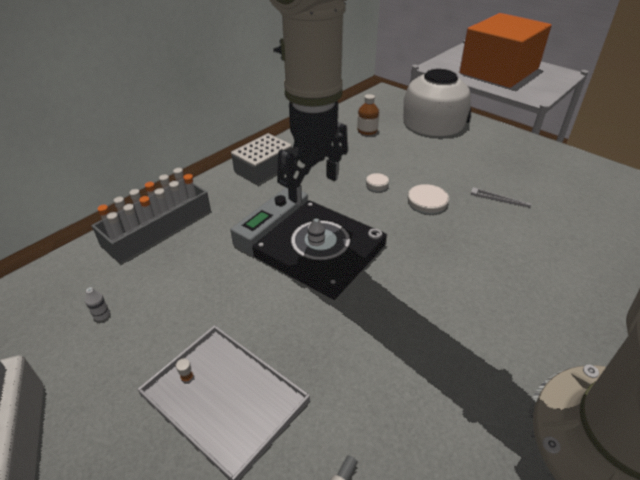

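The wrist picture shows the nose at (320, 258). I predicted (317, 259), so the lens is at about (562, -4.5). The side view agrees. Next I go down and close.

{"name": "send_rows", "arguments": {"steps": [{"dp": [-0.002, 0.01, 0.001], "dr": [0, 0, 0], "claw": 0.0854}, {"dp": [0, 0.02, 0], "dr": [0, 0, 0], "claw": 0.0854}, {"dp": [0, 0.02, 0], "dr": [0, 0, 0], "claw": 0.0854}, {"dp": [0, 0.02, 0], "dr": [0, 0, 0], "claw": 0.0854}, {"dp": [0, 0.015, 0], "dr": [0, 0, 0], "claw": 0.0854}, {"dp": [0, 0.01, 0], "dr": [0, 0, 0], "claw": 0.0854}, {"dp": [0, 0, 0], "dr": [0, 0, 0], "claw": 0.0854}, {"dp": [0, 0, 0], "dr": [0, 0, 0], "claw": 0.0854}]}}

```text
t: 3.5
tool_pos: [562.1, -6.6, 109.3]
ee_rot: [-0.5, 0.5, 0.5, -0.5]
contact_force: [0.7, -0.4, -0.1]
opening: 0.998
```

```bash
python3 - <<'E'
from h import *
s,R=st(); print(s['t'],s['tool_pos'],s['contact_force'])
save('wrist','w2.png')
im=save('side','s2.png'); cv2.imwrite('pics/s2c.png',cv2.resize(im[150:300,220:420,::-1],None,fx=4,fy=4,interpolation=cv2.INTER_CUBIC))
E
```

```text
3.5 [562.06244488  -6.61388788 109.31547542] [ 0.65084469 -0.35424015 -0.13413058]
```

View pics/w2.png

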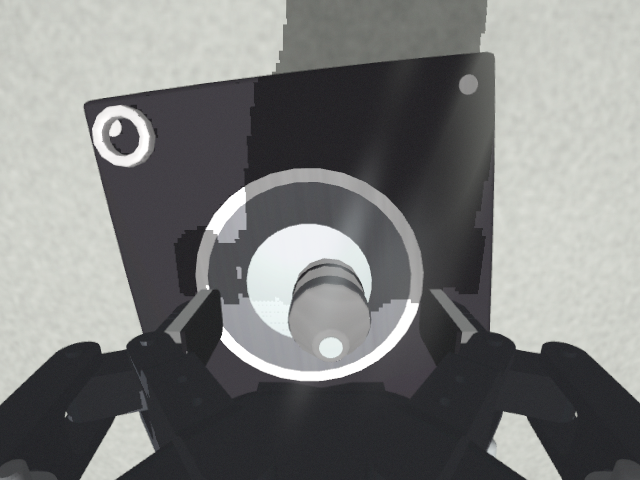

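View pics/s2c.png

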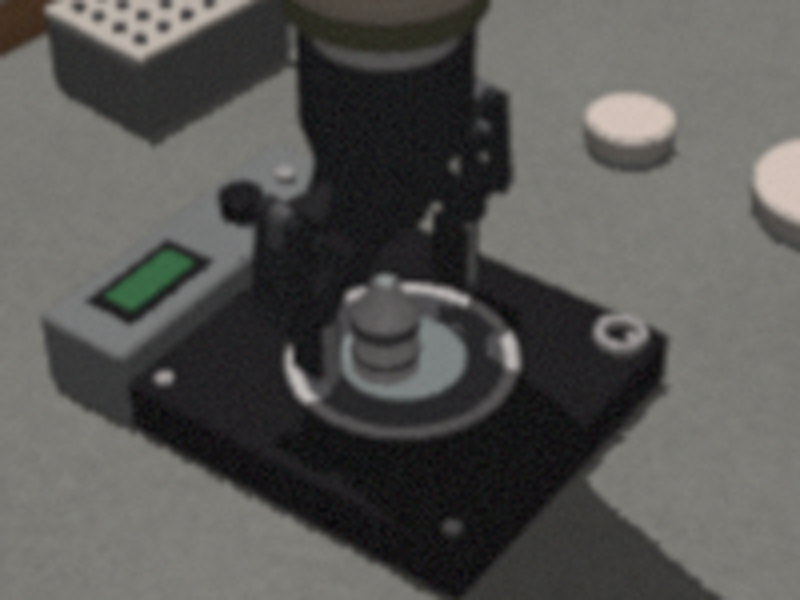

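{"name": "send_rows", "arguments": {"steps": [{"dp": [0.002, 0, 0], "dr": [0, 0, 0], "claw": 0.0854}, {"dp": [0, 0, 0], "dr": [0, 0, 0], "claw": 0.06}, {"dp": [0, 0, 0], "dr": [0, 0, 0], "claw": 0.045}, {"dp": [0, 0, 0], "dr": [0, 0, 0], "claw": 0.04}, {"dp": [0, 0, 0], "dr": [0, 0, 0], "claw": 0.036}, {"dp": [0, 0, 0], "dr": [0, 0, 0], "claw": 0.03}, {"dp": [0, 0, 0], "dr": [0, 0, 0], "claw": 0.02}, {"dp": [0, 0, 0], "dr": [0, 0, 0], "claw": 0.02}, {"dp": [0, 0, 0], "dr": [0, 0, 0], "claw": 0.02}]}}

```text
t: 4.5
tool_pos: [561.8, -4.5, 109.2]
ee_rot: [-0.5, 0.5, 0.5, -0.5]
contact_force: [-1.9, 0.8, 5.8]
opening: 0.35
```

```bash
python3 - <<'E'
from h import *
s,R=st(); print(s['t'],s['tool_pos'],s['contact_force'],s['opening']*85.4)
save('wrist','w3.png')
im=save('side','s3.png'); cv2.imwrite('pics/s3c.png',cv2.resize(im[150:300,220:420,::-1],None,fx=4,fy=4,interpolation=cv2.INTER_CUBIC))
E
```

```text
4.5 [561.79011124  -4.52518282 109.24988194] [-1.91899264  0.82838911  5.84612001] 29.923246501976195
```

View pics/w3.png

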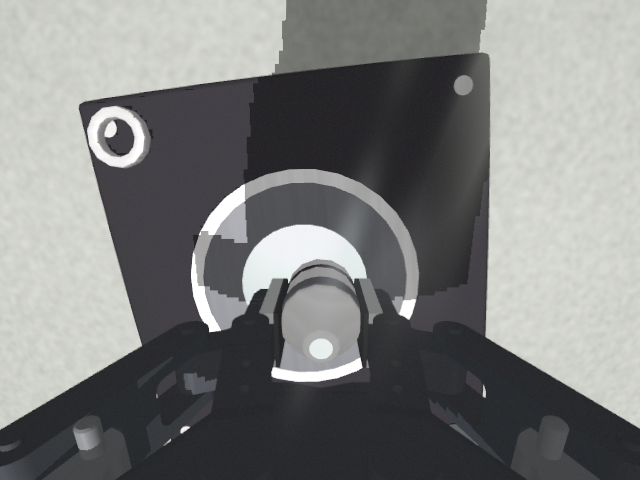

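View pics/s3c.png

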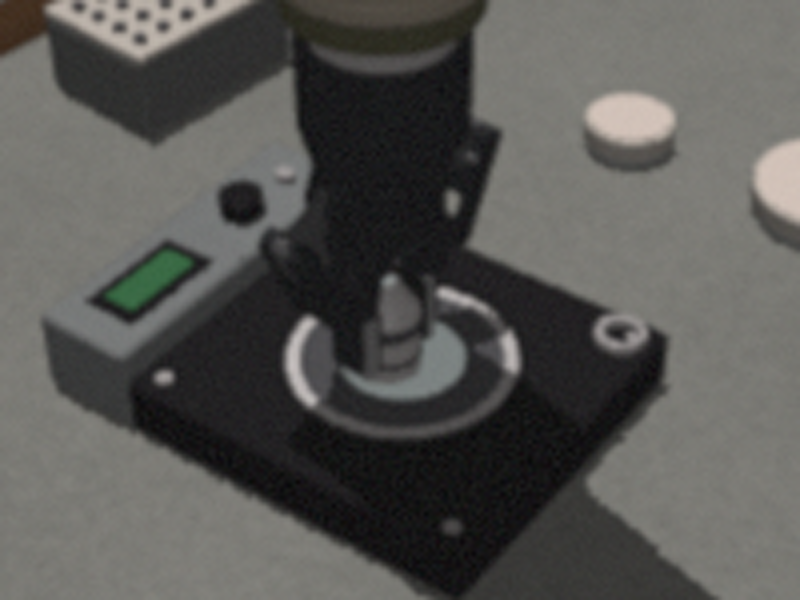

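{"name": "send_rows", "arguments": {"steps": [{"dp": [0, -0.003, 0], "dr": [0, 0, 0], "claw": 0.02}, {"dp": [0, -0.005, 0], "dr": [0, 0, 0], "claw": 0.02}, {"dp": [0, -0.01, 0], "dr": [0, 0, 0], "claw": 0.02}, {"dp": [0, -0.015, 0], "dr": [0, 0, 0], "claw": 0.02}, {"dp": [0, -0.015, 0], "dr": [0, 0, 0], "claw": 0.02}, {"dp": [0, -0.015, 0], "dr": [0, 0, 0], "claw": 0.02}, {"dp": [0, -0.012, 0], "dr": [0, 0, 0], "claw": 0.02}, {"dp": [0, -0.005, 0], "dr": [0, 0, 0], "claw": 0.02}, {"dp": [0, 0, 0], "dr": [0, 0, 0], "claw": 0.02}]}}

```text
t: 5.5
tool_pos: [562.2, -4.6, 190.0]
ee_rot: [-0.499, 0.5, 0.501, -0.5]
contact_force: [0.4, 0.0, -1.2]
opening: 0.353
```

```bash
python3 - <<'E'
from h import *
s,R=st(); print(s['t'],s['tool_pos'],s['contact_force'],s['opening']*85.4)
P=camera_params('top'); im=save('top','t4.png'); cv2.imwrite('pics/t4c.png',cv2.resize(im[130:280,275:395,::-1],None,fx=4,fy=4,interpolation=cv2.INTER_CUBIC))
im=save('side','s4.png'); cv2.imwrite('pics/s4c.png',cv2.resize(im[120:270,220:420,::-1],None,fx=4,fy=4,interpolation=cv2.INTER_CUBIC))
Q=camera_params('side');b=s['tool_pos'];print([np.round(proj('side',b+[0,0,d],Q),1) for d in (-30,-80)])
E
```

```text
5.5 [562.16036169  -4.57836489 189.9567282 ] [ 0.4375349   0.0230755  -1.23011002] 30.145362031668355
[array([316.3, 183.5]), array([316.6, 206.8])]
```

View pics/s4c.png

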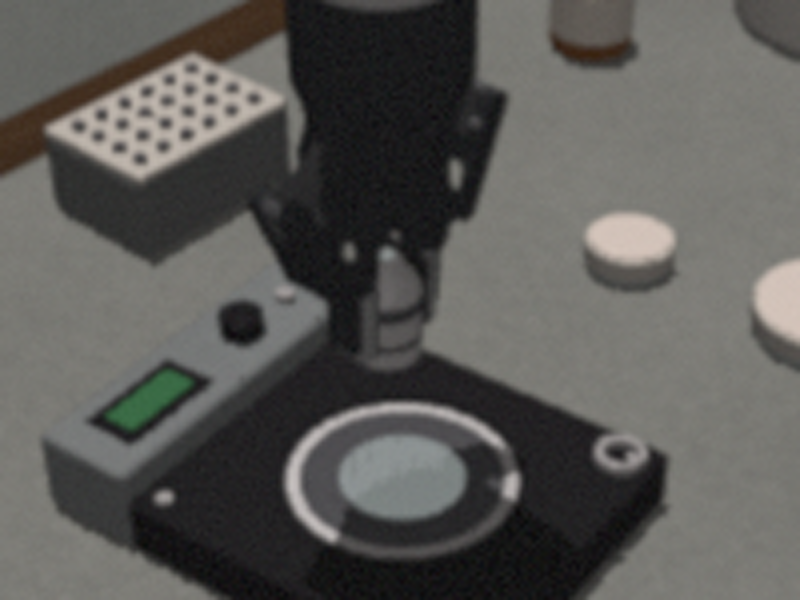

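View pics/t4c.png

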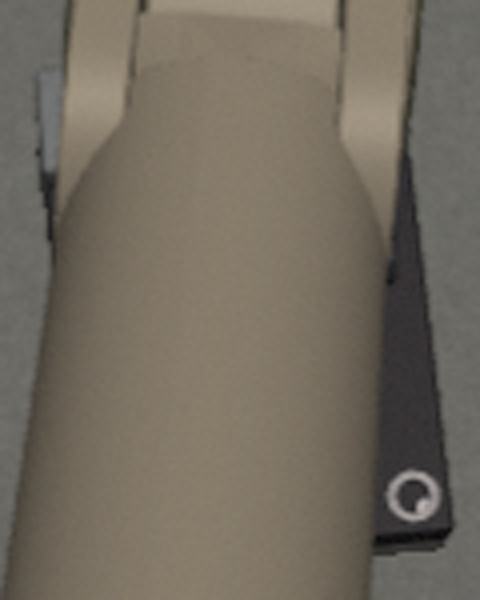

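The lens is held upright (weight about 1.2 N). Now I carry it over the tray at (450, 300).

{"name": "send_rows", "arguments": {"steps": [{"dp": [0.012, 0, 0.004], "dr": [0, 0, 0], "claw": 0.02}, {"dp": [0.025, 0, 0.01], "dr": [0, 0, 0], "claw": 0.02}, {"dp": [0.035, 0, 0.013], "dr": [0, 0, 0], "claw": 0.02}, {"dp": [0.035, 0, 0.013], "dr": [0, 0, 0], "claw": 0.02}, {"dp": [0.035, 0, 0.013], "dr": [0, 0, 0], "claw": 0.02}, {"dp": [0.035, 0, 0.013], "dr": [0, 0, 0], "claw": 0.02}, {"dp": [0.035, 0, 0.013], "dr": [0, 0, 0], "claw": 0.02}, {"dp": [0.035, 0, 0.013], "dr": [0, 0, 0], "claw": 0.02}, {"dp": [0.03, 0, 0.012], "dr": [0, 0, 0], "claw": 0.02}, {"dp": [0.02, 0, 0.008], "dr": [0, 0, 0], "claw": 0.02}, {"dp": [0.0075, 0, 0], "dr": [0, 0, 0], "claw": 0.02}, {"dp": [0, 0, 0], "dr": [0, 0, 0], "claw": 0.02}]}}

```text
t: 6.8
tool_pos: [448.8, 301.0, 188.3]
ee_rot: [0.499, -0.499, -0.5, 0.501]
contact_force: [0.0, 0.1, -0.7]
opening: 0.354
```

```bash
python3 - <<'E'
from h import *
s,R=st(); print(s['t'],s['tool_pos'],s['contact_force'],s['opening']*85.4);print(R.round(4))
save('wrist','w5.png'); save('side','s5.png')
E
```

```text
6.8 [448.76755355 301.01398889 188.33523966] [ 0.03056591  0.10131885 -0.68277162] 30.20807589474143
[[-3.2e-03 -8.0e-04 -1.0e+00]
 [ 1.0e+00 -5.0e-04 -3.2e-03]
 [-5.0e-04 -1.0e+00  8.0e-04]]
```

View pics/w5.png

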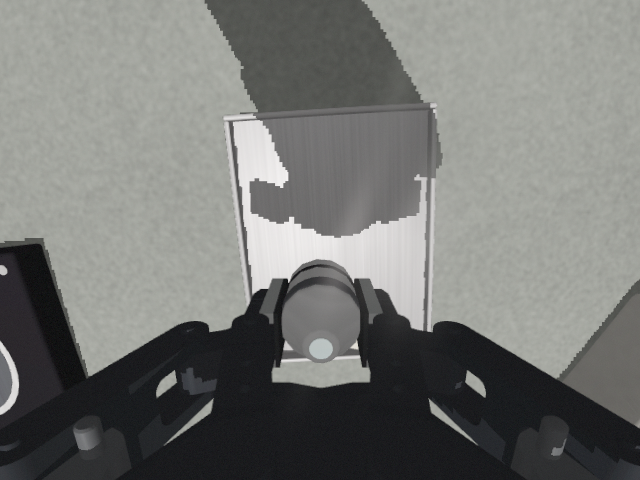

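View pics/s5.png

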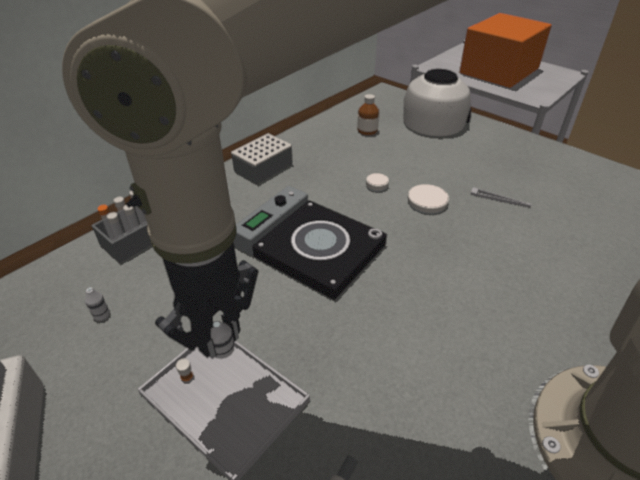

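The lens is over the tray's free middle, with the vial well to the side. I lower it to about 3 mm above the floor, then creep down.

{"name": "send_rows", "arguments": {"steps": [{"dp": [0, 0.01, 0], "dr": [0, 0, 0], "claw": 0.02}, {"dp": [0, 0.015, 0], "dr": [0, 0, 0], "claw": 0.02}, {"dp": [0, 0.02, 0], "dr": [0, 0, 0], "claw": 0.02}, {"dp": [0, 0.02, 0], "dr": [0, 0, 0], "claw": 0.02}, {"dp": [0, 0.015, 0], "dr": [0, 0, 0], "claw": 0.02}, {"dp": [0, 0.012, 0], "dr": [0, 0, 0], "claw": 0.02}, {"dp": [0, 0.006, 0], "dr": [0, 0, 0], "claw": 0.02}, {"dp": [0, 0.003, 0], "dr": [0, 0, 0], "claw": 0.02}, {"dp": [0, 0, 0], "dr": [0, 0, 0], "claw": 0.02}, {"dp": [0, 0, 0], "dr": [0, 0, 0], "claw": 0.02}]}}

```text
t: 7.9
tool_pos: [450.0, 300.0, 88.5]
ee_rot: [-0.5, 0.5, 0.501, -0.5]
contact_force: [0.1, 0.6, -1.4]
opening: 0.35
```

{"name": "send_rows", "arguments": {"steps": [{"dp": [0, 0.001, 0], "dr": [0, 0, 0], "claw": 0.02}, {"dp": [0, 0.0005, 0], "dr": [0, 0, 0], "claw": 0.02}, {"dp": [0, 0, 0], "dr": [0, 0, 0], "claw": 0.02}]}}

```text
t: 8.2
tool_pos: [449.6, 299.9, 86.5]
ee_rot: [-0.5, 0.5, 0.5, -0.5]
contact_force: [0.4, 0.4, -1.1]
opening: 0.354
```

{"name": "send_rows", "arguments": {"steps": [{"dp": [0, 0.001, 0], "dr": [0, 0, 0], "claw": 0.02}, {"dp": [0, 0, 0], "dr": [0, 0, 0], "claw": 0.02}]}}

```text
t: 8.4
tool_pos: [449.5, 299.8, 85.3]
ee_rot: [0.5, -0.5, -0.5, 0.5]
contact_force: [0.3, 0.2, -1.4]
opening: 0.351
```

{"name": "send_rows", "arguments": {"steps": [{"dp": [0, 0.001, 0], "dr": [0, 0, 0], "claw": 0.02}, {"dp": [0, 0, 0], "dr": [0, 0, 0], "claw": 0.02}]}}

```text
t: 8.6
tool_pos: [449.5, 299.8, 84.2]
ee_rot: [0.5, -0.5, -0.5, 0.5]
contact_force: [-1.4, -0.1, -1.2]
opening: 0.352
```

{"name": "send_rows", "arguments": {"steps": [{"dp": [0, 0.0005, 0], "dr": [0, 0, 0], "claw": 0.02}, {"dp": [0, 0, 0], "dr": [0, 0, 0], "claw": 0.02}]}}

```text
t: 8.8
tool_pos: [449.5, 299.8, 83.8]
ee_rot: [0.5, -0.5, -0.5, 0.5]
contact_force: [0.2, 0.1, -1.3]
opening: 0.355
```

{"name": "send_rows", "arguments": {"steps": [{"dp": [0, 0.0005, 0], "dr": [0, 0, 0], "claw": 0.02}, {"dp": [0, 0, 0], "dr": [0, 0, 0], "claw": 0.02}]}}

```text
t: 9.0
tool_pos: [449.5, 299.8, 83.3]
ee_rot: [0.5, -0.5, -0.5, 0.5]
contact_force: [0.0, -0.4, -1.3]
opening: 0.356
```

{"name": "send_rows", "arguments": {"steps": [{"dp": [0, 0.0005, 0], "dr": [0, 0, 0], "claw": 0.02}, {"dp": [0, 0, 0], "dr": [0, 0, 0], "claw": 0.02}]}}

```text
t: 9.2
tool_pos: [449.6, 299.8, 83.3]
ee_rot: [-0.5, 0.5, 0.5, -0.5]
contact_force: [-2.6, -1.0, 3.9]
opening: 0.354
```

{"name": "send_rows", "arguments": {"steps": [{"dp": [0, 0.0005, 0], "dr": [0, 0, 0], "claw": 0.02}, {"dp": [0, 0, 0], "dr": [0, 0, 0], "claw": 0.02}]}}

```text
t: 9.4
tool_pos: [449.6, 299.8, 83.2]
ee_rot: [-0.5, 0.5, 0.5, -0.5]
contact_force: [-4.3, -3.2, 9.2]
opening: 0.35
```

The lens touched the floor (force up to +9 N). I release in small steps, then lift clear.

{"name": "send_rows", "arguments": {"steps": [{"dp": [0, 0, 0], "dr": [0, 0, 0], "claw": 0.032}, {"dp": [0, 0, 0], "dr": [0, 0, 0], "claw": 0.036}, {"dp": [0, 0, 0], "dr": [0, 0, 0], "claw": 0.042}, {"dp": [0, 0, 0], "dr": [0, 0, 0], "claw": 0.05}, {"dp": [0, 0, 0], "dr": [0, 0, 0], "claw": 0.065}, {"dp": [0, 0, 0], "dr": [0, 0, 0], "claw": 0.075}, {"dp": [0, 0, 0], "dr": [0, 0, 0], "claw": 0.075}, {"dp": [0, 0, 0], "dr": [0, 0, 0], "claw": 0.075}]}}

```text
t: 10.2
tool_pos: [449.5, 299.8, 82.3]
ee_rot: [0.5, -0.5, -0.5, 0.5]
contact_force: [-0.0, -0.2, -0.0]
opening: 0.879
```

```bash
python3 - <<'E'
from h import *
s,R=st(); print(s['t'],s['tool_pos'],s['contact_force'],s['opening']*85.4)
save('wrist','w6.png')
E
```

```text
10.2 [449.52723298 299.84461852  82.34869128] [-0.03551196 -0.23618085 -0.03591809] 75.03969242611917
```

View pics/w6.png

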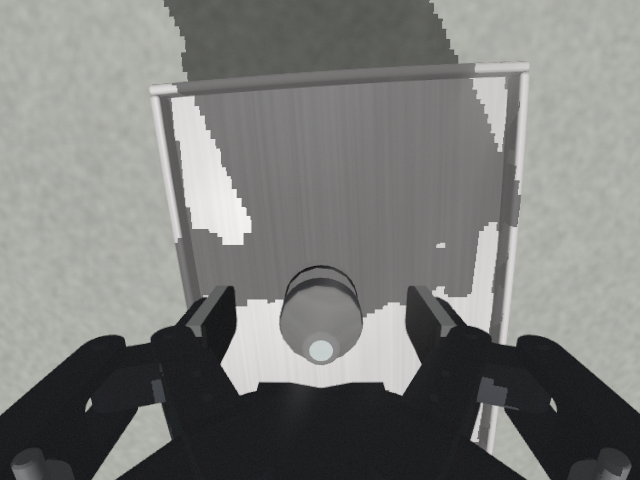

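The lens stands free and upright (nose at (320, 350), centred between the pads). I lift and travel to the dish.

{"name": "send_rows", "arguments": {"steps": [{"dp": [0, -0.005, 0], "dr": [0, 0, 0], "claw": 0.075}, {"dp": [0, -0.015, 0], "dr": [0, 0, 0], "claw": 0.075}, {"dp": [0, -0.02, 0], "dr": [0, 0, 0], "claw": 0.075}, {"dp": [0, -0.02, 0], "dr": [0, 0, 0], "claw": 0.075}, {"dp": [0, -0.02, 0], "dr": [0, 0, 0], "claw": 0.075}, {"dp": [0, -0.02, 0], "dr": [0, 0, 0], "claw": 0.075}, {"dp": [-0.015, 0, -0.004], "dr": [0, 0, 0], "claw": 0.075}, {"dp": [-0.03, 0, -0.009], "dr": [0, 0, 0], "claw": 0.075}, {"dp": [-0.038, 0, -0.011], "dr": [0, 0, 0], "claw": 0.075}, {"dp": [-0.038, 0, -0.011], "dr": [0, 0, 0], "claw": 0.075}, {"dp": [-0.038, 0, -0.011], "dr": [0, 0, 0], "claw": 0.075}, {"dp": [-0.038, 0, -0.011], "dr": [0, 0, 0], "claw": 0.075}]}}

```text
t: 11.45
tool_pos: [506.6, 100.3, 182.0]
ee_rot: [0.5, -0.5, -0.5, 0.5]
contact_force: [0.4, 0.1, -0.8]
opening: 0.875
```

{"name": "send_rows", "arguments": {"steps": [{"dp": [-0.038, 0, -0.011], "dr": [0, 0, 0], "claw": 0.075}, {"dp": [-0.038, 0, -0.011], "dr": [0, 0, 0], "claw": 0.075}, {"dp": [-0.038, 0, -0.011], "dr": [0, 0, 0], "claw": 0.075}, {"dp": [-0.038, 0, -0.011], "dr": [0, 0, 0], "claw": 0.075}, {"dp": [-0.038, 0, -0.011], "dr": [0, 0, 0], "claw": 0.075}, {"dp": [-0.038, 0, -0.011], "dr": [0, 0, 0], "claw": 0.075}, {"dp": [-0.038, 0, -0.011], "dr": [0, 0, 0], "claw": 0.075}, {"dp": [-0.038, 0, -0.011], "dr": [0, 0, 0], "claw": 0.075}, {"dp": [-0.038, 0, -0.011], "dr": [0, 0, 0], "claw": 0.075}, {"dp": [-0.02, 0, -0.005], "dr": [0, 0, 0], "claw": 0.075}, {"dp": [0, 0, 0], "dr": [0, 0, 0], "claw": 0.075}, {"dp": [0, 0, 0], "dr": [0, 0, 0], "claw": 0.075}]}}

```text
t: 12.65
tool_pos: [610.1, -259.7, 181.6]
ee_rot: [0.501, -0.5, -0.5, 0.5]
contact_force: [0.1, 0.8, 0.8]
opening: 0.88
```

```bash
python3 - <<'E'
from h import *
s,R=st(); print(s['t'],s['tool_pos'],s['contact_force'],s['opening']*85.4);print(R.round(4))
P=camera_params('wrist'); save('wrist','w7.png')
print([np.round(proj('wrist',p,P),1) for p in [(611,-263,18)]], [np.round(proj('side',p),1) for p in [(611,-263,18),(560,-14,30)]])
im=save('side','s7.png')
cv2.imwrite('pics/s7c.png',cv2.resize(im[150:350,180:440,::-1],None,fx=3,fy=3,interpolation=cv2.INTER_CUBIC))
save('top','t7.png')
E
```

```text
12.65 [ 610.09824643 -259.65638711  181.5718964 ] [0.06969226 0.84134894 0.75390119] 75.11206693875785
[[ 9.0e-04 -1.4e-03 -1.0e+00]
 [ 1.0e+00  3.0e-04  9.0e-04]
 [ 3.0e-04 -1.0e+00  1.4e-03]]
[array([316.6, 245.4])] [array([377.7, 178.8]), array([321.1, 238.5])]
```

View pics/w7.png

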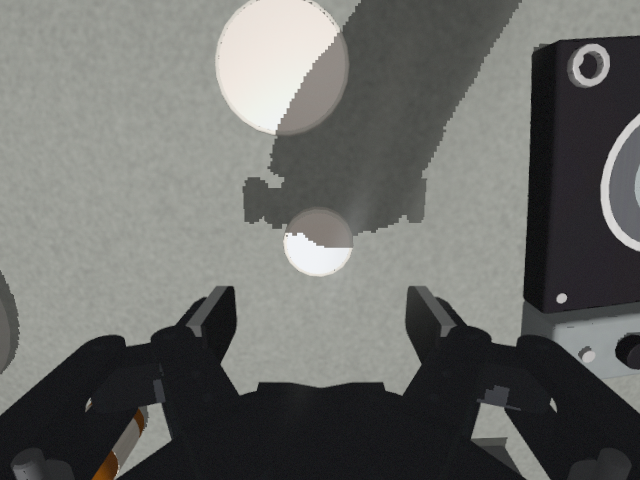

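View pics/s7.png

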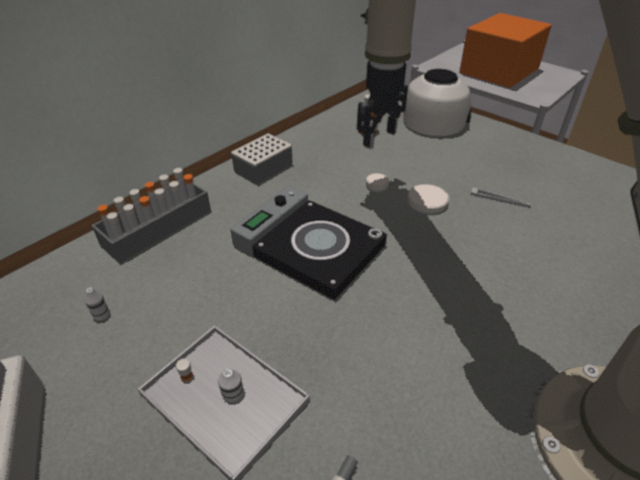

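View pics/t7.png

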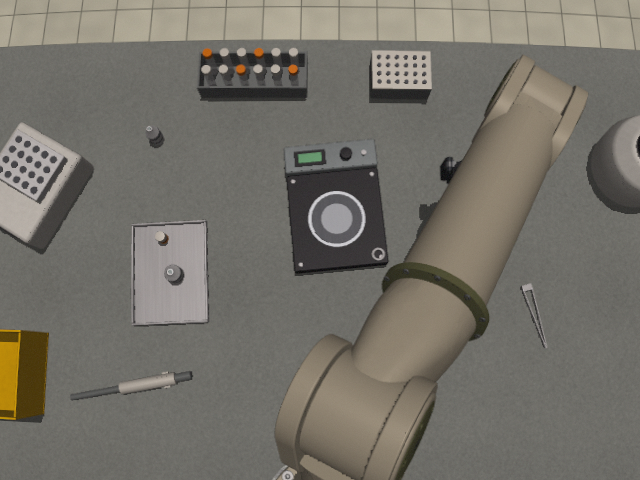

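The dish is at (318.5, 241.5) in the wrist view. I predicted (316.6, 245.4), a bias of 2–3 mm that the plate showed too. The lens stands in the tray in the side view (230, 386) and the top view. I descend on the dish.

{"name": "send_rows", "arguments": {"steps": [{"dp": [-0.002, 0.01, 0], "dr": [0, 0, 0], "claw": 0.075}, {"dp": [0, 0.015, 0], "dr": [0, 0, 0], "claw": 0.075}, {"dp": [0, 0.02, 0], "dr": [0, 0, 0], "claw": 0.075}, {"dp": [0, 0.02, 0], "dr": [0, 0, 0], "claw": 0.075}, {"dp": [0, 0.015, 0], "dr": [0, 0, 0], "claw": 0.075}, {"dp": [0, 0.012, 0], "dr": [0, 0, 0], "claw": 0.075}, {"dp": [0, 0.008, 0], "dr": [0, 0, 0], "claw": 0.075}, {"dp": [0, 0.003, 0], "dr": [0, 0, 0], "claw": 0.075}, {"dp": [0, 0, 0], "dr": [0, 0, 0], "claw": 0.075}, {"dp": [0, 0, 0], "dr": [0, 0, 0], "claw": 0.075}]}}

```text
t: 13.8
tool_pos: [611.3, -261.4, 80.2]
ee_rot: [-0.499, 0.5, 0.5, -0.5]
contact_force: [-0.1, -0.5, 0.0]
opening: 0.876
```

```bash
python3 - <<'E'
from h import *
s,R=st(); print(s['t'],s['tool_pos'],s['contact_force'],s['opening']*85.4);print(R.round(4))
save('wrist','w8.png')
im=save('side','s8.png')
cv2.imwrite('pics/s8c.png',cv2.resize(im[120:220,320:460,::-1],None,fx=5,fy=5,interpolation=cv2.INTER_CUBIC))
E
```

```text
13.8 [ 611.33233515 -261.36197036   80.20941628] [-0.06959533 -0.50544758  0.04980611] 74.82514326031828
[[-5.0e-04  1.2e-03 -1.0e+00]
 [ 1.0e+00 -5.0e-04 -5.0e-04]
 [-5.0e-04 -1.0e+00 -1.2e-03]]
```

View pics/w8.png

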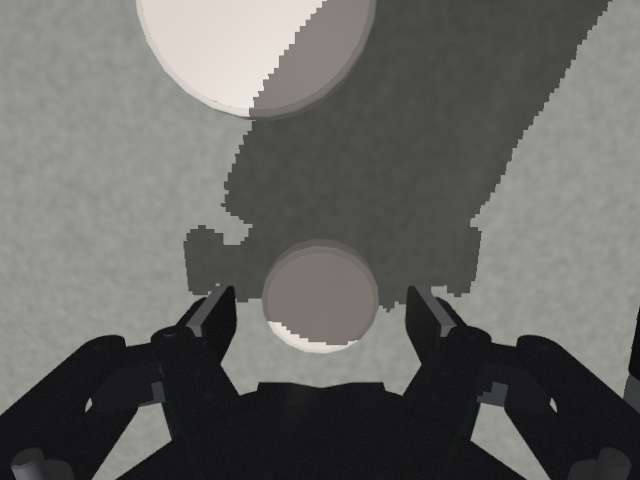

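View pics/s8c.png

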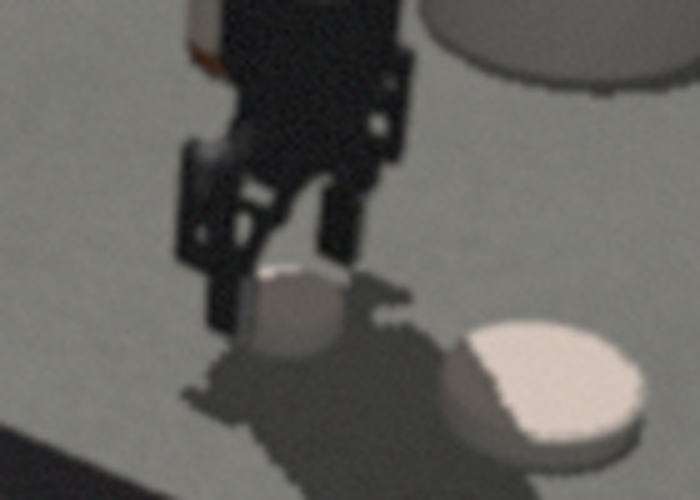

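```bash
python3 - <<'E'
from h import *
s,R=st(); P=camera_params('wrist'); b=s['tool_pos']
for x in (-4,-2,0,2): print(x,[np.round(proj('wrist',[b[0]+x+dx,b[1]+dy,18],P),1) for dx,dy in((0,0),(26,0),(-26,0),(0,26))])
E
```

```text
-4 [array([321.8, 297.4]), array([321.7, 349.7]), array([321.8, 239.4]), array([381.7, 297.3])]
-2 [array([321.7, 301.6]), array([321.7, 353.6]), array([321.8, 244. ]), array([381.4, 301.5])]
0 [array([321.7, 305.8]), array([321.7, 357.3]), array([321.8, 248.7]), array([381.2, 305.7])]
2 [array([321.7, 310. ]), array([321.7, 361.1]), array([321.8, 253.3]), array([381. , 309.8])]
```

The dish lies about 2 mm nearer than the jaw line. I shift 2 mm, lower 3 mm and close gently.

{"name": "send_rows", "arguments": {"steps": [{"dp": [0, 0.0015, 0.002], "dr": [0, 0, 0], "claw": 0.075}, {"dp": [0, 0.0015, 0], "dr": [0, 0, 0], "claw": 0.07}, {"dp": [0, 0, 0], "dr": [0, 0, 0], "claw": 0.064}, {"dp": [0, 0, 0], "dr": [0, 0, 0], "claw": 0.06}, {"dp": [0, 0, 0], "dr": [0, 0, 0], "claw": 0.056}, {"dp": [0, 0, 0], "dr": [0, 0, 0], "claw": 0.053}, {"dp": [0, 0, 0], "dr": [0, 0, 0], "claw": 0.048}, {"dp": [0, 0, 0], "dr": [0, 0, 0], "claw": 0.042}, {"dp": [0, 0, 0], "dr": [0, 0, 0], "claw": 0.042}, {"dp": [0, 0, 0], "dr": [0, 0, 0], "claw": 0.042}]}}

```text
t: 14.9
tool_pos: [609.1, -261.3, 77.1]
ee_rot: [-0.5, 0.5, 0.5, -0.5]
contact_force: [-1.7, -0.7, 5.9]
opening: 0.579
```

```bash
python3 - <<'E'
from h import *
s,R=st(); print(s['t'],s['tool_pos'],s['contact_force'],s['opening']*85.4)
save('wrist','w9.png')
im=save('side','s9.png')
cv2.imwrite('pics/s9c.png',cv2.resize(im[120:220,320:460,::-1],None,fx=5,fy=5,interpolation=cv2.INTER_CUBIC))
E
```

```text
14.9 [ 609.13990914 -261.31965835   77.07378253] [-1.74393301 -0.69836516  5.91773904] 49.41866174705249
```

View pics/w9.png

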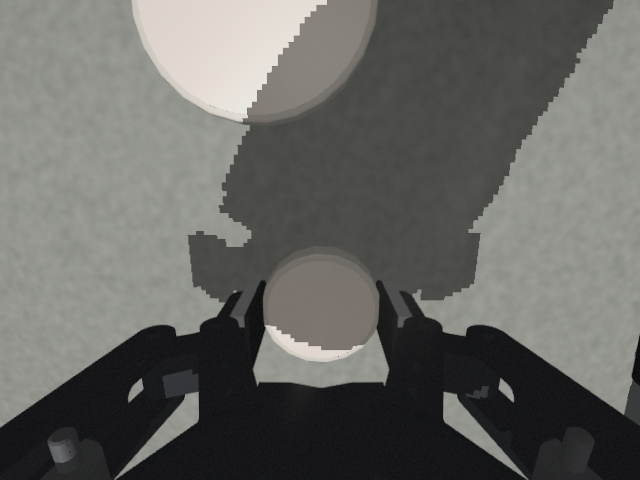

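View pics/s9c.png

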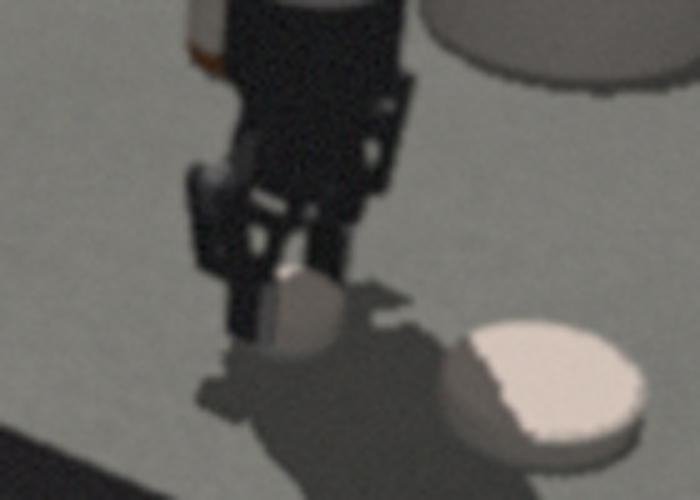

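{"name": "send_rows", "arguments": {"steps": [{"dp": [0, -0.002, 0], "dr": [0, 0, 0], "claw": 0.042}, {"dp": [0, -0.003, 0], "dr": [0, 0, 0], "claw": 0.042}, {"dp": [0, -0.005, 0], "dr": [0, 0, 0], "claw": 0.042}, {"dp": [0, 0, 0], "dr": [0, 0, 0], "claw": 0.042}, {"dp": [0, 0, 0], "dr": [0, 0, 0], "claw": 0.042}]}}

```text
t: 15.5
tool_pos: [609.0, -261.1, 86.6]
ee_rot: [-0.5, 0.5, 0.5, -0.5]
contact_force: [-0.4, 0.4, -0.6]
opening: 0.582
```

```bash
python3 - <<'E'
from h import *
s,R=st(); print(s['t'],s['tool_pos'],s['contact_force'],s['opening']*85.4)
a=save('wrist','w10.png')
im=save('side','s10.png')
cv2.imwrite('pics/s10c.png',cv2.resize(im[120:220,320:460,::-1],None,fx=5,fy=5,interpolation=cv2.INTER_CUBIC))
cv2.imwrite('pics/w10c.png',cv2.resize(a[220:400,200:440,::-1],None,fx=3,fy=3,interpolation=cv2.INTER_CUBIC))
E
```

```text
15.5 [ 608.99949816 -261.08505365   86.56441592] [-0.4151979   0.38353798 -0.61299771] 49.66602069516777
```

View pics/w10c.png

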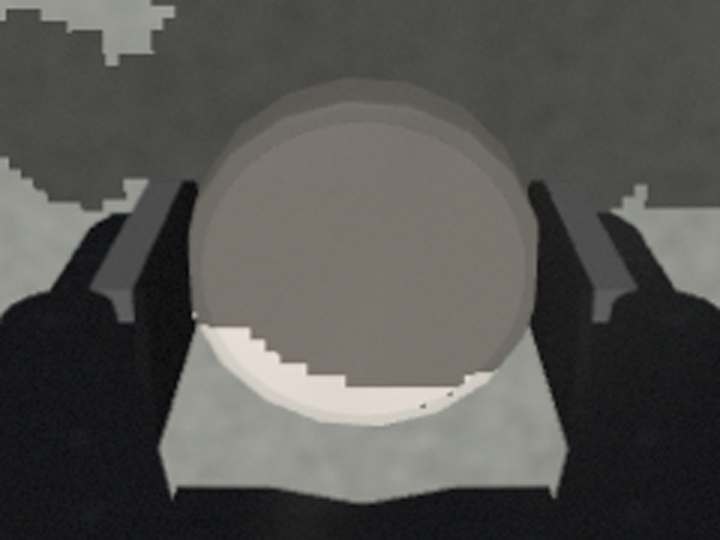

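View pics/s10c.png

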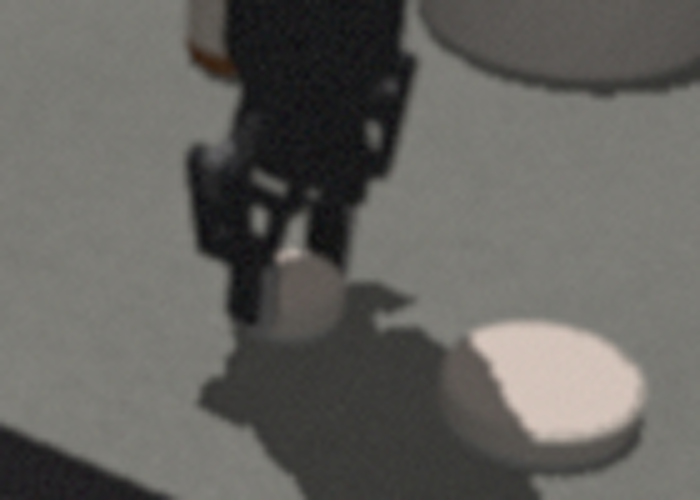

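The dish is held level (-0.6 N, in line with its weight). I lift and carry it smoothly to the plate, at TCP about (558.5, -13).

{"name": "send_rows", "arguments": {"steps": [{"dp": [0, -0.008, 0], "dr": [0, 0, 0], "claw": 0.042}, {"dp": [0, -0.014, 0], "dr": [0, 0, 0], "claw": 0.042}, {"dp": [0, -0.015, 0], "dr": [0, 0, 0], "claw": 0.042}, {"dp": [0, -0.015, 0], "dr": [0, 0, 0], "claw": 0.042}, {"dp": [0, -0.01, 0], "dr": [0, 0, 0], "claw": 0.042}, {"dp": [0, -0.004, 0], "dr": [0, 0, 0], "claw": 0.042}, {"dp": [0.006, 0, 0.001], "dr": [0, 0, 0], "claw": 0.042}, {"dp": [0.014, 0, 0.003], "dr": [0, 0, 0], "claw": 0.042}, {"dp": [0.02, 0, 0.004], "dr": [0, 0, 0], "claw": 0.042}, {"dp": [0.024, 0, 0.005], "dr": [0, 0, 0], "claw": 0.042}, {"dp": [0.024, 0, 0.005], "dr": [0, 0, 0], "claw": 0.042}, {"dp": [0.024, 0, 0.005], "dr": [0, 0, 0], "claw": 0.042}]}}

```text
t: 16.8
tool_pos: [584.9, -146.4, 151.3]
ee_rot: [0.5, -0.499, -0.5, 0.501]
contact_force: [1.2, 0.9, -1.1]
opening: 0.582
```

{"name": "send_rows", "arguments": {"steps": [{"dp": [0.024, 0, 0.005], "dr": [0, 0, 0], "claw": 0.042}, {"dp": [0.024, 0, 0.005], "dr": [0, 0, 0], "claw": 0.042}, {"dp": [0.024, 0, 0.005], "dr": [0, 0, 0], "claw": 0.042}, {"dp": [0.024, 0, 0.005], "dr": [0, 0, 0], "claw": 0.042}, {"dp": [0.02, 0, 0.004], "dr": [0, 0, 0], "claw": 0.042}, {"dp": [0.014, 0, 0.0025], "dr": [0, 0, 0], "claw": 0.042}, {"dp": [0.006, 0, 0.001], "dr": [0, 0, 0], "claw": 0.042}, {"dp": [0, 0, 0], "dr": [0, 0, 0], "claw": 0.042}, {"dp": [0, 0, 0], "dr": [0, 0, 0], "claw": 0.042}]}}

```text
t: 17.7
tool_pos: [558.2, -14.1, 152.3]
ee_rot: [-0.5, 0.5, 0.5, -0.5]
contact_force: [-0.4, -0.3, -0.8]
opening: 0.575
```

```bash
python3 - <<'E'
from h import *
s,R=st(); print(s['t'],s['tool_pos'],s['contact_force'],s['opening']*85.4);print(R.round(4))
P=camera_params('wrist');a=save('wrist','w11.png')
b=s['tool_pos']
print(np.round(proj('wrist',[558,-13,30],P),1),np.round(proj('wrist',[560,-14,30],P),1))
im=save('side','s11.png')
cv2.imwrite('pics/s11c.png',cv2.resize(im[130:280,220:420,::-1],None,fx=4,fy=4,interpolation=cv2.INTER_CUBIC))
E
```

```text
17.7 [558.24783973 -14.07236635 152.32916406] [-0.4039079  -0.26993425 -0.78972008] 49.071394715965354
[[ 4.e-04 -0.e+00 -1.e+00]
 [ 1.e+00 -7.e-04  4.e-04]
 [-7.e-04 -1.e+00  0.e+00]]
[323.2 261.6] [321.6 264.7]
```

View pics/w11.png

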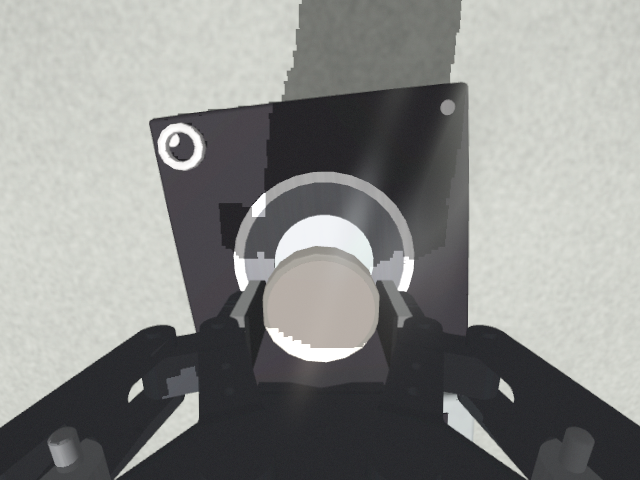

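View pics/s11c.png

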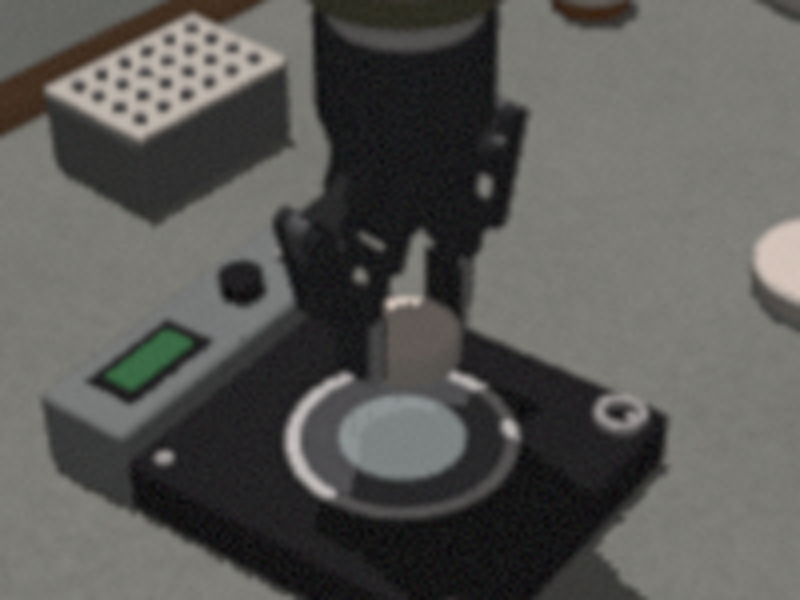

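Ring edges at 234 and 414 put the plate centre at y about -12.5, so I add 1 mm and descend to 2 mm above the plate.

{"name": "send_rows", "arguments": {"steps": [{"dp": [0.001, 0.005, 0], "dr": [0, 0, 0], "claw": 0.042}, {"dp": [0, 0.01, 0], "dr": [0, 0, 0], "claw": 0.042}, {"dp": [0, 0.012, 0], "dr": [0, 0, 0], "claw": 0.042}, {"dp": [0, 0.008, 0], "dr": [0, 0, 0], "claw": 0.042}, {"dp": [0, 0.005, 0], "dr": [0, 0, 0], "claw": 0.042}, {"dp": [0, 0.002, 0], "dr": [0, 0, 0], "claw": 0.042}, {"dp": [0, 0, 0], "dr": [0, 0, 0], "claw": 0.042}, {"dp": [0, 0, 0], "dr": [0, 0, 0], "claw": 0.042}]}}

```text
t: 18.6
tool_pos: [558.5, -12.1, 110.7]
ee_rot: [-0.5, 0.5, 0.5, -0.5]
contact_force: [-1.1, -0.5, -0.7]
opening: 0.583
```

{"name": "send_rows", "arguments": {"steps": [{"dp": [0, 0.001, 0], "dr": [0, 0, 0], "claw": 0.042}, {"dp": [0, 0, 0], "dr": [0, 0, 0], "claw": 0.042}]}}

```text
t: 18.8
tool_pos: [558.4, -12.0, 109.6]
ee_rot: [-0.5, 0.5, 0.5, -0.5]
contact_force: [-0.6, -0.9, -1.0]
opening: 0.578
```

```bash
python3 - <<'E'
from h import *
im=save('side','s12.png')
cv2.imwrite('pics/s12c.png',cv2.resize(im[150:300,220:420,::-1],None,fx=4,fy=4,interpolation=cv2.INTER_CUBIC))
E
```

```text
(no output)
```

View pics/s12c.png

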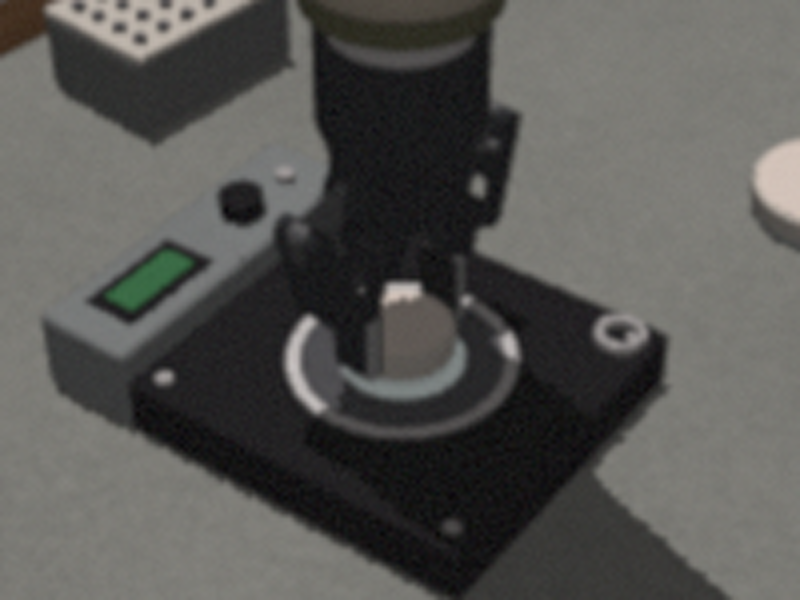

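The dish hangs level over the window, within a few mm of its centre. I creep down.

{"name": "send_rows", "arguments": {"steps": [{"dp": [0, 0.001, 0], "dr": [0, 0, 0], "claw": 0.042}, {"dp": [0, 0, 0], "dr": [0, 0, 0], "claw": 0.042}]}}

```text
t: 19.05
tool_pos: [558.2, -12.1, 108.3]
ee_rot: [0.5, -0.5, -0.5, 0.5]
contact_force: [0.0, 0.5, -1.2]
opening: 0.577
```

{"name": "send_rows", "arguments": {"steps": [{"dp": [0, 0.0007, 0], "dr": [0, 0, 0], "claw": 0.042}, {"dp": [0, 0, 0], "dr": [0, 0, 0], "claw": 0.042}]}}

```text
t: 19.25
tool_pos: [558.2, -12.1, 107.6]
ee_rot: [0.5, -0.5, -0.5, 0.5]
contact_force: [-0.6, 0.6, -1.5]
opening: 0.574
```

{"name": "send_rows", "arguments": {"steps": [{"dp": [0, 0.0005, 0], "dr": [0, 0, 0], "claw": 0.042}, {"dp": [0, 0, 0], "dr": [0, 0, 0], "claw": 0.042}]}}

```text
t: 19.45
tool_pos: [558.2, -12.1, 107.1]
ee_rot: [0.5, -0.5, -0.5, 0.5]
contact_force: [-0.0, -0.5, 0.3]
opening: 0.577
```

{"name": "send_rows", "arguments": {"steps": [{"dp": [0, 0.0005, 0], "dr": [0, 0, 0], "claw": 0.042}, {"dp": [0, 0, 0], "dr": [0, 0, 0], "claw": 0.042}]}}

```text
t: 19.65
tool_pos: [558.2, -12.1, 107.0]
ee_rot: [-0.5, 0.5, 0.5, -0.5]
contact_force: [-1.9, 0.4, 4.1]
opening: 0.581
```

{"name": "send_rows", "arguments": {"steps": [{"dp": [0, 0, 0], "dr": [0, 0, 0], "claw": 0.051}, {"dp": [0, 0, 0], "dr": [0, 0, 0], "claw": 0.054}, {"dp": [0, 0, 0], "dr": [0, 0, 0], "claw": 0.057}, {"dp": [0, 0, 0], "dr": [0, 0, 0], "claw": 0.062}, {"dp": [0, 0, 0], "dr": [0, 0, 0], "claw": 0.07}, {"dp": [0, 0, 0], "dr": [0, 0, 0], "claw": 0.08}, {"dp": [0, 0, 0], "dr": [0, 0, 0], "claw": 0.08}, {"dp": [0, 0, 0], "dr": [0, 0, 0], "claw": 0.08}]}}

```text
t: 20.45
tool_pos: [558.2, -12.1, 106.7]
ee_rot: [0.5, -0.5, -0.5, 0.5]
contact_force: [0.7, 1.2, -0.1]
opening: 0.935
```

```bash
python3 - <<'E'
from h import *
s,R=st(); print(s['t'],s['tool_pos'],s['contact_force'],s['opening']*85.4)
save('wrist','w13.png')
E
```

```text
20.45 [558.2392231  -12.09834085 106.66791782] [ 0.74089848  1.21838653 -0.10028197] 79.85269306758424
```

View pics/w13.png

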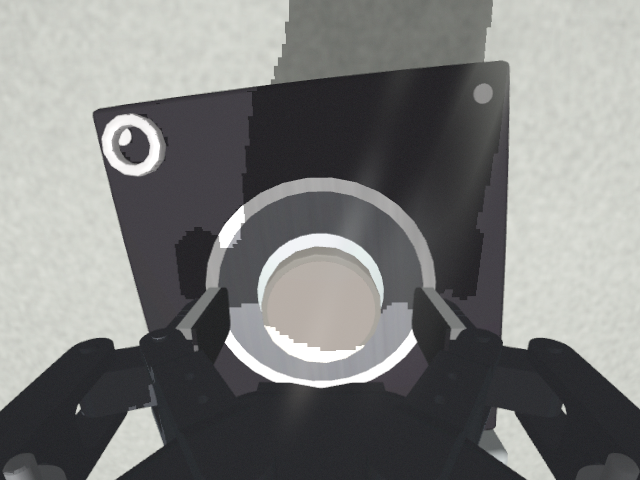

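Released, and concentric with the window. I lift straight up, move aside, and check from the top and side.

{"name": "send_rows", "arguments": {"steps": [{"dp": [0, -0.004, 0], "dr": [0, 0, 0], "claw": 0.08}, {"dp": [0, -0.01, 0], "dr": [0, 0, 0], "claw": 0.08}, {"dp": [0, -0.02, 0], "dr": [0, 0, 0], "claw": 0.08}, {"dp": [0, -0.025, 0], "dr": [0, 0, 0], "claw": 0.08}, {"dp": [0, -0.025, 0], "dr": [0, 0, 0], "claw": 0.08}, {"dp": [0, -0.02, 0], "dr": [0, 0, 0], "claw": 0.08}, {"dp": [-0.03, 0, 0], "dr": [0, 0, 0], "claw": 0.08}, {"dp": [-0.04, 0, 0], "dr": [0, 0, 0], "claw": 0.08}, {"dp": [-0.04, 0, 0], "dr": [0, 0, 0], "claw": 0.08}, {"dp": [-0.04, 0, 0], "dr": [0, 0, 0], "claw": 0.08}, {"dp": [-0.04, 0, 0], "dr": [0, 0, 0], "claw": 0.08}, {"dp": [-0.04, 0, 0], "dr": [0, 0, 0], "claw": 0.08}]}}

```text
t: 21.7
tool_pos: [558.4, -243.7, 211.8]
ee_rot: [-0.499, 0.5, 0.5, -0.5]
contact_force: [0.6, -0.0, 0.2]
opening: 0.931
```

{"name": "send_rows", "arguments": {"steps": [{"dp": [0, 0, 0], "dr": [0, 0, 0], "claw": 0.08}, {"dp": [0, 0, 0], "dr": [0, 0, 0], "claw": 0.08}, {"dp": [0, 0, 0], "dr": [0, 0, 0], "claw": 0.08}]}}

```text
t: 22.0
tool_pos: [558.8, -240.8, 211.0]
ee_rot: [-0.5, 0.499, 0.501, -0.5]
contact_force: [0.8, -0.1, 0.5]
opening: 0.934
```

```bash
python3 - <<'E'
from h import *
a=save('top','t14.png'); b=save('side','s14.png'); s=sense(); print(s['t'],s['tool_pos'],s['contact_force'])
A=cv2.resize(a[130:280,275:395,::-1],None,fx=4,fy=4,interpolation=cv2.INTER_CUBIC); cv2.imwrite('pics/t14c.png',A)
B=cv2.resize(b[190:420,130:400,::-1],None,fx=2.5,fy=2.5,interpolation=cv2.INTER_CUBIC); cv2.imwrite('pics/s14c.png',B)
cv2.imwrite('pics/t14d.png',cv2.resize(a[205:335,115:225,::-1],None,fx=4,fy=4,interpolation=cv2.INTER_CUBIC))
E
```

```text
22.1 [ 558.96523868 -240.28954899  210.90040122] [-0.35643904  0.670795   -0.12753918]
```

View pics/t14c.png

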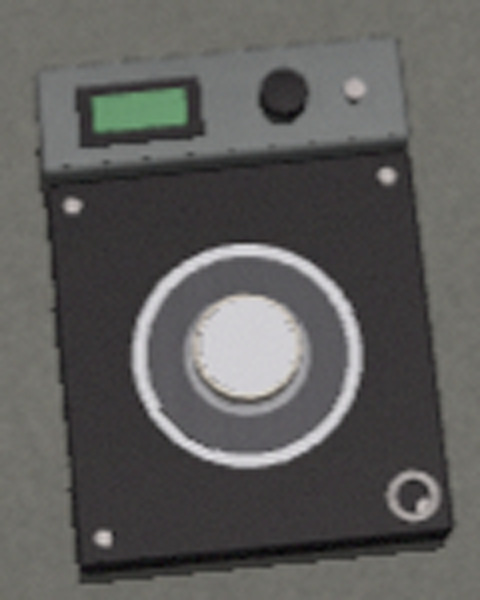

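View pics/s14c.png

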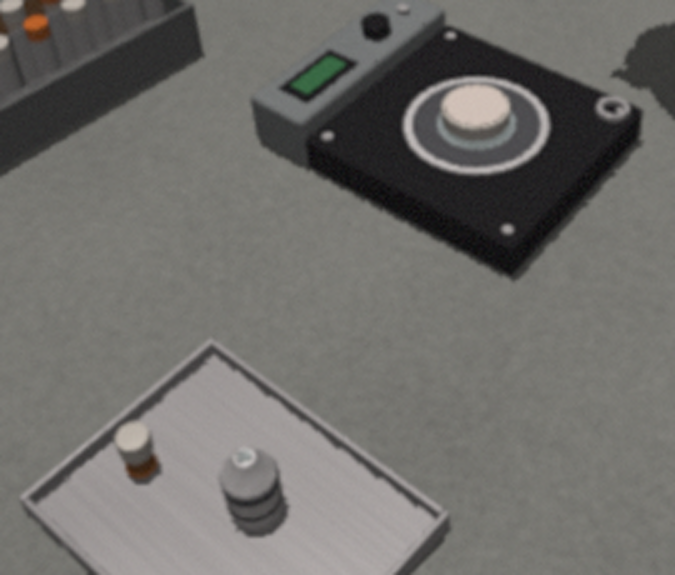

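View pics/t14d.png

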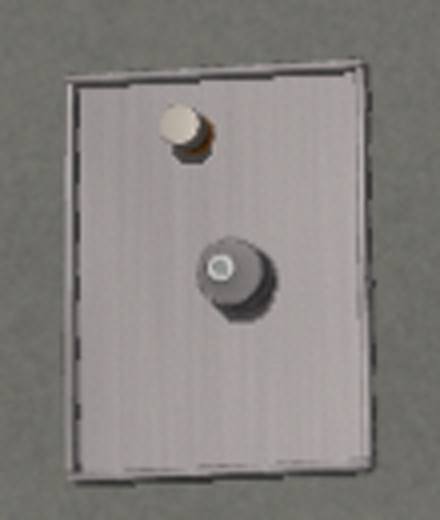

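```bash
python3 - <<'E'
from h import *
P=camera_params('top')
f=lambda ox,oy,x,y,z:at('top',ox+(x+.5)/4-.5,oy+(y+.5)/4-.5,z,P).round(1)
print('dish',f(275,130,247,346,48),'plate',f(275,130,247.5,355,30))
print('nose',f(115,205,220,267,54),'shoulder',f(115,205,229.5,271.5,38))
finish_job(); print(sense()['t'])
E
```

```text
dish [560.9 -13.5  48. ] plate [560.4 -14.   30. ]
nose [450.8 298.6  54. ] shoulder [450.7 298.   38. ]
the job is handed in; nothing more can be done
the job is handed in; nothing more can be done
```

The lens now stands upright in the tray, the small dish lies flat in the middle of the round plate, and the job is handed in. It took about 22 s of the 58 s allowed; no verdict was reported.

- **Lens:** I gripped it by its cylinder and put it down at about (450, 299), roughly 10 mm from the tray's centre. I felt it touch the floor (about 9 N) before letting go in small steps. In the last top picture its nose and shoulder line up within 1 mm, so it is upright.
- **Dish:** I carried it level and put it down on the plate with about 4 N of contact before releasing. In the last top picture it is about 1 mm from the plate's centre, and the side picture shows it flat.
- **Robot:** At hand-in the gripper was open and clear of everything, with only sensor noise on the force reading.
- **Disagreement:** The wrist camera sat about 2–3 mm off the top camera's positions for both the dish and the plate. I corrected for this, and it is well within the 15 mm tolerance.

No check failed.

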